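# Clear the loaf tin off the sugar tub and screw its cap shut

### The job

Somebody parked a loaf tin on top of the sugar tub's blue cap, and the cap is still loose. Lift the tin off, keeping it level, and set it down gently, upright, lengthwise and wholly on the red mat on the cooling rack; then screw the cap fully shut, clockwise until it stops. Do not disturb the other tins or anything else on the table.

Things in the scene. Friction and masses are not known exactly. Their poses are not given: they have to be found in the camera images.
- tin: the loaf tin to clear, standing at the start on the tub's cap (underside 150 mm above the table): a dark steel mini loaf tin with a golden loaf in it, 150 mm long (its x), 58 mm wide (its y), straight sides 42 mm high, loaf crown up to 62 mm; about 0.35 kg; origin at the centre of its underside, z up
- tub: heavy white plastic sugar tub, fixed, 174 x 154 mm (x, y), flat deck 110 mm above the table, the screw cap in the middle of the deck; origin at the centre of its underside, z up; a red mark on the deck runs from the cap along the tub's +x
- cap_top (a point): centre of the top face of the blue fluted round screw cap, 150 mm above the table; the cap is 60 mm across and 30 mm high, its lower edge 10 mm above the deck, its axis vertical; captive: it turns on the spot and cannot come off or rise; this point's x axis turns with the cap and runs along the white stripe on its top, which points to the red mark on the deck when shut
- cap (a joint): turn of the cap in rad: 0 = fully shut (hard stop, white stripe at the red mark), grows as it is unscrewed (counter-clockwise seen from above), up to 2.7; starts loose at 1.7 to 2.5; stiff to turn (0.12 N m) and stays where it is left
- mat: thin red silicone mat, fixed, 180 mm (its x) by 90 mm (its y), 3 mm thick, lying on the rack in the one free place of three; origin at the centre of its underside, so its top is 3 mm above the origin (29 mm above the table); the tin goes on it with its length along the mat's x, either way round
- rack: wire cooling rack, fixed, 220 mm (x) by 345 mm (y), top 26 mm above the table; origin at the centre underneath; three places side by side along its y, 110 mm apart: two with loaf tins, one with the mat
- tin_b: bystander on the rack: a dark steel mini loaf tin with a golden loaf in it, 150 mm long (its x), 58 mm wide (its y), straight sides 42 mm high, loaf crown up to 62 mm; about 0.35 kg; origin at the centre of its underside, z up
- tin_c: bystander on the rack: a dark steel mini loaf tin with a golden loaf in it, 150 mm long (its x), 58 mm wide (its y), straight sides 42 mm high, loaf crown up to 62 mm; about 0.35 kg; origin at the centre of its underside, z up
- jug: bystander: aluminium mug, 72 mm across, 85 mm high, handle at its +y; origin at the centre of its underside
- jar: bystander: closed jar with yellow cap, 66 mm across, 120 mm high; origin at the centre of its underside
- brush: bystander: pastry brush lying along its x on the table, flat and low
- spatula: bystander: spatula lying along its x on the table, flat and low
- roll: bystander: long bread roll, 142 mm long (x), 52 mm wide and high; origin at the centre of its underside

How it is judged:
By the outcome, as a careful person would: the job done as asked, in the order asked, and still so for the second after the job is handed in, with the robot touching nothing.
It also fails if it takes over 64 s, if anything falls off the work surface, if the arm or the gripper's body presses on something with over 40 N, if the wrist force passes 120 N, or if a joint passes its speed limit or range.

### The arm

A 6-joint arm with a two-finger parallel gripper is mounted at the origin on the work surface. World frame = base frame: x ahead of the robot, y to its left, z up, the work surface at z = 0. Lengths are in mm, angles in degrees, forces in N, time in s.
With the tool pointing down it reaches from about 375 to 825 mm from the base axis. Payload 5.5 kg.
Tool frame: the origin (TCP) lies at the very end of the fingers, on their centre line; the grasp point (between the pads) lies 19 mm behind it; z points along the fingers, x is the direction in which the jaws open and shut, and the axes are right-handed (so a half turn about z gives the same grasp; the last joint's range is limited). The gripper opens to 85 mm and grips with 20 to 120 N. Pads are 22 mm wide; open, the fingers measure 114 mm over their backs; the gripper's body (76 mm by 85 mm) begins 54 mm behind the grasp point. The pads swing forward as they close: fully open they stand 13 mm farther back than shut.
Start: joints at [-64.057, 17.962, -2.699, 69.339, 0, 90], TCP at [262.487, -539.532, 231.299] pointing down, gripper open.
Joint ranges: [-152.73, 152.73], [-39.44, 99.34], [-58.76, 71.6], [-118.89, 123.64], [-81.53, 83.1], [-180, 180]. Speed limits (degrees/s): [136.94, 136.94, 172.46, 180, 180, 180].

### API

Orientations are given as [roll, pitch, yaw] about the fixed x, y, z axes, in that order (R = Rz(yaw) Ry(pitch) Rx(roll)).
In Python, from rig import observe, snapshot, finish_job gives the robot as it stands.
- The arm moves only by the tool carry_out, never from a script. Its argument "moves" is a list of rows, each an object with "translation": the shift along the tool's x, y, z in cm, a list of three; "dr": the turn, a rotation vector about the tool's x, y, z in rad, a list of three; "jaw": the finger opening in cm, from 0 to 8.54. In form: [{"translation": [x, y, z], "dr": [ax, ay, az], "jaw": jaw}, ...]. A call has exactly 8 rows; each row shifts and turns the commanded pose from where the row before left it, along the tool's axes as they then stand; what a row does not reach is not made up. A row lasts 1/8 s, in which the tool goes at most 62.5 mm and 10.7 degrees, less where a joint would pass 70% of its speed; a pose out of reach is approached as far as the arm can. A call is refused whole if a number of a shift passes 6.25 or a number of a turn 0.188, either way. A call with a gripper value outside its range is refused whole. The fingers move at their own pace and stop on an object; the grip force is fixed at half the most. Time passes only in rows, so rows that do not move let the fingers close, or fill a call up. It gives the time, the measured TCP pose, the force and the opening at its end, in the units of the state.
- observe(): the state, without advancing time (a new reading comes with each control period).
- snapshot(name): name is "side" or "top"; returns a dict with "img" (420x560x3 uint8, red, green, blue), "fx", "fy", "cx", "cy" (pixels), "distortion" ([k1, k2, p1, p2, k3] as OpenCV has them; the pictures are not rectified), "extrinsics" (4x4, takes a point from world to camera coordinates). Camera axes: x right, y down, z forward; pixel columns grow to the right and rows downward; lengths in mm; the calibration is good to about 2 mm. A picture is of the moment at which its call begins. There is no depth.
- finish_job(): hands the job in, once; it reports no verdict.
The state is a dict: "clock": time; "joint_pos": joint angles; "joint_vel": joint speeds; "joint_torque": joint torques, N m; "tool_pos": TCP position; "ee_rot": TCP orientation; "contact_force": force on the tool from outside, world axes, zero at the start; "torque": the same for the moment, N m; "width": finger opening in mm.
Only numpy, scipy, OpenCV 4.12 (cv2) and the standard library are available. Lean on these libraries where they do the work, as an engineer would, in place of code of your own. Each camera call takes 0.05 s, during which the arm holds its last target. There are 200 camera calls.

## Working session

There is one attempt and no reset: what is moved stays moved. The work goes in short steps, Python scripts to look and compute and a tool call to move; the robot and the scene stay as the last step left them, time stands still between calls to the robot, and variables do not carry over. Pictures are saved under pics/ and viewed, about 8 in all and at most 12, crops included, and the job is handed in when it is done.

Besides the shell and the picture viewer there is one more tool, called after "Request:" as a command line: name --argument value ..., lists and objects as JSON in quotes. carry_out: Moves the arm, as the interface text tells. Its arguments: {"type":"object","properties":{"moves":{"type":"array","items":{"type":"object","properties":{"translation":{"type":"array","items":{"type":"number"}},"dr":{"type":"array","items":{"type":"number"}},"jaw":{"type":"number"}}}}},"required":["moves"]}

```bash
mkdir -p pics
python3 - <<'E'
from rig import observe,snapshot
import cv2
o=observe();print({k:o[k] for k in('clock','tool_pos','ee_rot','width','contact_force')})
for n in('top','side'):
    s=snapshot(n);cv2.imwrite(f'pics/{n}0.png',cv2.cvtColor(s['img'],cv2.COLOR_RGB2BGR));print(n,s['fx'],s['cx'],s['cy'],s['distortion'],s['extrinsics'])
E
```

```text
{'clock': 0.0, 'tool_pos': array([ 262.24229898, -538.99939985,  230.41921717]), 'ee_rot': array([ 1.79999994e+02,  9.99823678e-02, -6.40550366e+01]), 'width': 85.58591953829172, 'contact_force': array([ 0.43532429, -0.19894812, -0.92248563])}
top 442.8454397140234 280.62519796951875 199.30599864416828 [-0.07790504  0.          0.          0.          0.        ] [[ 1.10943929e-02 -9.99884828e-01 -1.03559473e-02 -1.55979266e+01]
 [-9.94788354e-01 -9.98689321e-03 -1.01471147e-01  5.51499876e+02]
 [ 1.01356036e-01  1.14277365e-02 -9.94784580e-01  1.20421141e+03]
 [ 0.00000000e+00  0.00000000e+00  0.00000000e+00  1.00000000e+00]]
side 423.12786919771037 276.00991864256235 210.32344623270168 [-0.12207836  0.          0.          0.          0.        ] [[-7.15616945e-01 -6.98488990e-01 -2.34918196e-03  3.71810516e+02]
 [-3.38559326e-01  3.49799103e-01 -8.73509113e-01  2.93033875e+02]
 [ 6.10958240e-01 -6.24302586e-01 -4.86802127e-01  9.88893055e+02]
 [ 0.00000000e+00  0.00000000e+00  0.00000000e+00  1.00000000e+00]]
```

View pics/top0.png

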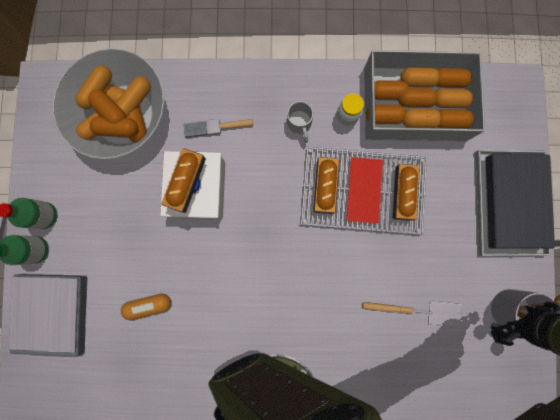

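View pics/side0.png

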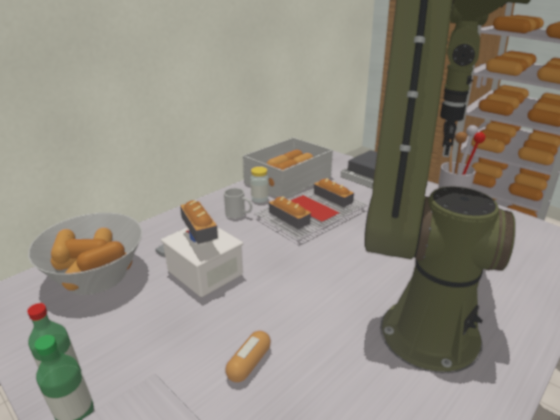

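```bash
cat > h.py <<'E'
import numpy as np,cv2
from rig import observe,snapshot
def cal(s):
    return np.array([[s['fx'],0,s['cx']],[0,s['fy'],s['cy']],[0,0,1]]),np.array(s['distortion']),np.array(s['extrinsics'])
def ray(s,uv,z):
    K,D,E=cal(s);n=cv2.undistortPoints(np.array(uv,float).reshape(-1,1,2),K,D).reshape(-1,2)
    d=np.c_[n,np.ones(len(n))]@E[:3,:3];c=-E[:3,:3].T@E[:3,3]
    return c+d*((z-c[2])/d[:,2])[:,None]
def proj(s,P):
    K,D,E=cal(s);return cv2.projectPoints(np.array(P,float).reshape(-1,1,3),cv2.Rodrigues(E[:3,:3])[0],E[:3,3],K,D)[0].reshape(-1,2)
def box(cx,cy,z,L,W,yaw):
    c,n=np.cos(np.radians(yaw)),np.sin(np.radians(yaw))
    return np.array([[cx+c*a*L/2-n*b*W/2,cy+n*a*L/2+c*b*W/2,z] for a,b in((1,1),(1,-1),(-1,-1),(-1,1))])
def crop(s,x,y,w,h,k):
    return cv2.resize(cv2.cvtColor(s['img'],cv2.COLOR_RGB2BGR)[y:y+h,x:x+w],None,fx=k,fy=k,interpolation=cv2.INTER_CUBIC)
E
python3 - <<'E'
from h import *
s=snapshot('top')
a=crop(s,145,135,95,95,4);b=crop(s,335,140,95,95,4)
cv2.imwrite('pics/c1.png',np.hstack([a,b]))
i=s['img'].astype(int);m=((i[:,:,0]>120)&(i[:,:,1]<70)&(i[:,:,2]<70)).astype(np.uint8)
m[:140]=0;m[240:]=0;m[:,:300]=0
c=max(cv2.findContours(m,0,cv2.CHAIN_APPROX_NONE)[0],key=cv2.contourArea)
P=ray(s,c.reshape(-1,2),29)[:,:2].astype(np.float32);print('mat',cv2.minAreaRect(P))
E
```

```text
mat ((581.096435546875, -242.8378448486328), (90.2057113647461, 179.236572265625), 85.64408874511719)
```

View pics/c1.png

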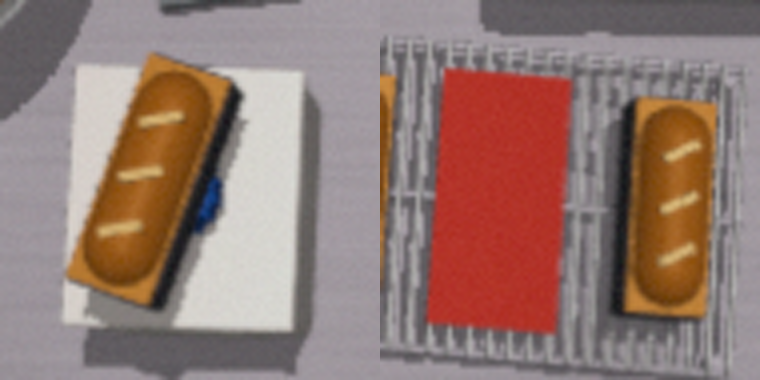

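Run:
```python
from h import *
s=snapshot('top')
f=lambda q:(np.array(q)-1.5)/4+[145,135]
T=ray(s,f([(150,55),(232,87),(152,303),(68,275)]),192)[:,:2].astype(np.float32)
D=ray(s,f([(78,66),(306,72),(294,330),(63,323)]),110)[:,:2].astype(np.float32)
for n,Q in(('tin',T),('tub',D)): print(n,Q.round(0).tolist(),cv2.minAreaRect(Q),Q.mean(0), np.linalg.norm(np.roll(Q,-1,0)-Q,axis=1))
```

```text
tin [[658.0, 232.0], [639.0, 180.0], [506.0, 225.0], [522.0, 277.0]] ((581.4632568359375, 228.40768432617188), (54.97083282470703, 143.566650390625), 71.526123046875) [581.1377  228.60129] [ 55.022552 140.27748   54.65653  143.56664 ]
tub [[669.0, 299.0], [665.0, 147.0], [495.0, 151.0], [498.0, 303.0]] ((581.8244018554688, 224.99693298339844), (152.05455017089844, 170.55213928222656), 88.93135833740234) [581.7453  225.07648] [152.05501 170.14452 151.74246 170.55215]
```

```bash
cat >> h.py <<'E'
def plan(target,yaw,n,start=None,yaw0=None):
    o=observe();p=np.array(o['tool_pos'] if start is None else start,float);y=o['ee_rot'][2] if yaw0 is None else yaw0
    dz=-round(np.radians(yaw-y)/n,3);t=np.array(target,float)
    for i in range(n):
        d=(t-p)/(n-i);c,s_=np.cos(np.radians(y)),np.sin(np.radians(y))
        k=np.round([(d[0]*c+d[1]*s_)/10,(d[0]*s_-d[1]*c)/10,-d[2]/10],1)
        print(k.tolist(),dz)
        p=p+10*np.array([k[0]*c+k[1]*s_,k[0]*s_-k[1]*c,-k[2]]);y-=np.degrees(dz)
    print('end',p.round(1),round(y,1))
E
python3 - <<'E'
from h import *
ims=[]
for n,(x,y,w,h,k) in(('top',(145,135,95,95,4)),('side',(150,185,110,115,4))):
    s=snapshot(n);im=crop(s,x,y,w,h,k)
    for (b,col) in((box(581.3,228.5,192,150,58,-18.5),(0,255,0)),(box(581.3,228.5,150,150,58,-18.5),(255,255,0)),(box(582,225,110,174,154,-1.1),(255,0,255))):
        q=((proj(s,b)-[x,y])*k+1.5).round().astype(int);cv2.polylines(im,[q.reshape(-1,1,2)],True,col,1)
    ims.append(im[:380])
cv2.imwrite('pics/c2.png',np.hstack(ims))
plan([581,228,300],71.5,16)
E
```

```text
[-3.4, -3.9, -0.4] -0.148
[-2.8, -4.4, -0.4] -0.148
[-2.2, -4.7, -0.4] -0.148
[-1.4, -5.0, -0.4] -0.148
[-0.7, -5.1, -0.4] -0.148
[0.1, -5.2, -0.4] -0.148
[0.8, -5.1, -0.5] -0.148
[1.6, -5.0, -0.4] -0.148
[2.3, -4.7, -0.5] -0.148
[3.0, -4.3, -0.4] -0.148
[3.6, -3.8, -0.5] -0.148
[4.1, -3.2, -0.4] -0.148
[4.5, -2.6, -0.5] -0.148
[4.8, -1.9, -0.4] -0.148
[5.0, -1.1, -0.5] -0.148
[5.1, -0.4, -0.4] -0.148
end [581.  227.5 300. ] 71.6
```

View pics/c2.png

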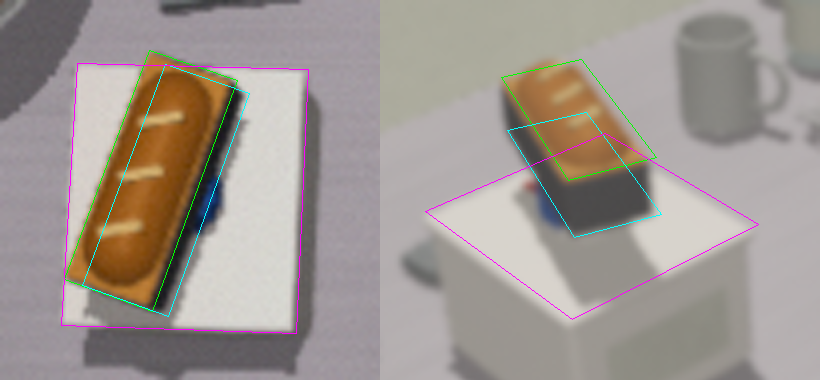

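Request:
carry_out --moves '[{"translation": [-3.4,-3.9,-0.4],"dr": [0,0,-0.148],"jaw": 8.5},{"translation": [-2.8,-4.4,-0.4],"dr": [0,0,-0.148],"jaw": 8.5},{"translation": [-2.2,-4.7,-0.4],"dr": [0,0,-0.148],"jaw": 8.5},{"translation": [-1.4,-5.0,-0.4],"dr": [0,0,-0.148],"jaw": 8.5},{"translation": [-0.7,-5.1,-0.4],"dr": [0,0,-0.148],"jaw": 8.5},{"translation": [0.1,-5.2,-0.4],"dr": [0,0,-0.148],"jaw": 8.5},{"translation": [0.8,-5.1,-0.5],"dr": [0,0,-0.148],"jaw": 8.5},{"translation": [1.6,-5.0,-0.4],"dr": [0,0,-0.148],"jaw": 8.5}]'

```text
clock: 1.3
tool_pos: [422.5, -154.6, 264.7]
ee_rot: [180.0, -0.0, 4.0]
contact_force: [1.9, -0.3, 1.1]
width: 84.8
```

Request:
carry_out --moves '[{"translation": [2.3,-4.7,-0.5],"dr": [0,0,-0.148],"jaw": 8.5},{"translation": [3.0,-4.3,-0.4],"dr": [0,0,-0.148],"jaw": 8.5},{"translation": [3.6,-3.8,-0.5],"dr": [0,0,-0.148],"jaw": 8.5},{"translation": [4.1,-3.2,-0.4],"dr": [0,0,-0.148],"jaw": 8.5},{"translation": [4.5,-2.6,-0.5],"dr": [0,0,-0.148],"jaw": 8.5},{"translation": [4.8,-1.9,-0.4],"dr": [0,0,-0.148],"jaw": 8.5},{"translation": [5.0,-1.1,-0.5],"dr": [0,0,-0.148],"jaw": 8.5},{"translation": [5.1,-0.4,-0.4],"dr": [0,0,-0.148],"jaw": 8.5}]'

```text
clock: 2.3
tool_pos: [581.6, 229.0, 300.5]
ee_rot: [180.0, -0.0, 71.9]
contact_force: [1.8, 0.8, -0.3]
width: 84.8
```

Request:
carry_out --moves '[{"translation": [0,0,3.0],"dr": [0,0,0],"jaw": 8.5},{"translation": [0,0,3.0],"dr": [0,0,0],"jaw": 8.5},{"translation": [0,0,2.5],"dr": [0,0,0],"jaw": 8.5},{"translation": [0,0,2.0],"dr": [0,0,0],"jaw": 8.5},{"translation": [0,0,1.5],"dr": [0,0,0],"jaw": 8.5},{"translation": [0,0,1.5],"dr": [0,0,0],"jaw": 8.5},{"translation": [0,0,0.8],"dr": [0,0,0],"jaw": 8.5},{"translation": [0,0,0],"dr": [0,0,0],"jaw": 8.5}]'

```text
clock: 3.3
tool_pos: [580.8, 227.2, 156.8]
ee_rot: [-180.0, 0.0, 71.6]
contact_force: [0.1, 0.9, 1.3]
width: 84.7
```

Run:
```python
from h import *
o=observe();print(o['tool_pos'],o['contact_force'])
s=snapshot('side');cv2.imwrite('pics/c3.png',crop(s,150,165,120,130,4))
```

```text
[580.78446528 227.17175023 156.84774252] [0.1290845  0.8756084  1.27957882]
```

View pics/c3.png

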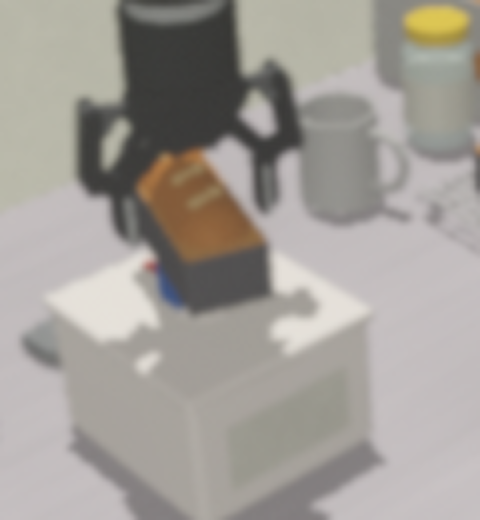

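The fingers straddle the tin (left finger at about (125,215), right at (265,185) in the crop), with nothing touching. I'll close the jaws next.

Request:
carry_out --moves '[{"translation": [0,0,0],"dr": [0,0,0],"jaw": 7.0},{"translation": [0,0,0],"dr": [0,0,0],"jaw": 6.4},{"translation": [0,0,0],"dr": [0,0,0],"jaw": 6.0},{"translation": [0,0,0],"dr": [0,0,0],"jaw": 5.6},{"translation": [0,0,0],"dr": [0,0,0],"jaw": 5.0},{"translation": [0,0,0],"dr": [0,0,0],"jaw": 4.5},{"translation": [0,0,0],"dr": [0,0,0],"jaw": 4.5},{"translation": [0,0,0],"dr": [0,0,0],"jaw": 4.5}]'

```text
clock: 4.35
tool_pos: [581.7, 227.8, 158.3]
ee_rot: [179.9, -0.1, 71.6]
contact_force: [0.1, 1.8, 5.7]
width: 57.0
```

Request:
carry_out --moves '[{"translation": [0,0,-0.2],"dr": [0,0,0],"jaw": 4.5},{"translation": [0,0,-0.4],"dr": [0,0,0],"jaw": 4.5},{"translation": [0,0,-0.8],"dr": [0,0,0],"jaw": 4.5},{"translation": [0,0,-1.2],"dr": [0,0,0],"jaw": 4.5},{"translation": [0,0,-1.2],"dr": [0,0,0],"jaw": 4.5},{"translation": [0,0,-1.0],"dr": [0,0,0],"jaw": 4.5},{"translation": [0,0,-0.5],"dr": [0,0,0],"jaw": 4.5},{"translation": [0,0,0],"dr": [0,0,0],"jaw": 4.5}]'

```text
clock: 5.35
tool_pos: [581.3, 227.3, 210.8]
ee_rot: [180.0, -0.0, 71.6]
contact_force: [-0.1, -0.6, -3.0]
width: 57.1
```

Run:
```python
from h import *
o=observe();p=o['tool_pos'];print(p,o['contact_force'],o['torque'])
K=4;ims=[]
for n,(x,y,w,h) in(('top',(145,110,95,140)),('side',(150,145,105,140))):
    s=snapshot(n);im=crop(s,x,y,w,h,K)
    if n=='top':
        i=s['img'].astype(int);m=((i[:,:,0]>110)&(i[:,:,1]<60)&(i[:,:,2]<60)).astype(np.uint8);print('red',np.argwhere(m[130:240,140:240])[:5])
    z0=p[2]-157;
    for z in(150+z0,192+z0):
        q=((proj(s,box(p[0],p[1],z,150,58,-18.4))-[x,y])*K+1.5).round().astype(int);cv2.polylines(im,[q.reshape(-1,1,2)],True,(0,255,0),1)
    ims.append(im)
cv2.imwrite('pics/c4.png',np.hstack(ims))
plan([581.1,-242.8,226],85.6,16)
```

```text
[581.2774323  227.34788066 210.75411803] [-0.09474995 -0.60711891 -2.96582265] [-0.01168058  0.0891236  -0.01936627]
red []
[-2.8, 0.9, -0.1] -0.015
[-2.8, 0.9, -0.1] -0.015
[-2.8, 0.8, -0.1] -0.015
[-2.8, 0.8, -0.1] -0.015
[-2.8, 0.8, -0.1] -0.015
[-2.9, 0.7, -0.1] -0.015
[-2.9, 0.7, -0.1] -0.015
[-2.9, 0.6, -0.1] -0.015
[-2.9, 0.6, -0.1] -0.015
[-2.9, 0.5, -0.1] -0.015
[-2.9, 0.5, -0.1] -0.015
[-2.9, 0.5, -0.1] -0.015
[-2.9, 0.4, -0.1] -0.015
[-2.9, 0.4, -0.1] -0.015
[-2.9, 0.3, -0.1] -0.015
[-2.9, 0.3, -0.1] -0.015
end [ 580.8 -243.   225.9] 85.4
```

View pics/c4.png

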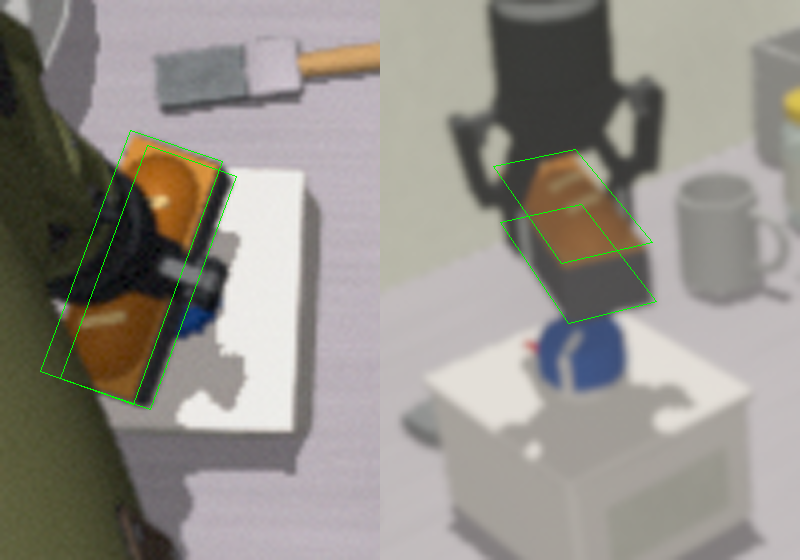

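Request:
carry_out --moves '[{"translation": [-2.8,0.9,-0.1],"dr": [0,0,-0.015],"jaw": 4.5},{"translation": [-2.8,0.9,-0.1],"dr": [0,0,-0.015],"jaw": 4.5},{"translation": [-2.8,0.8,-0.1],"dr": [0,0,-0.015],"jaw": 4.5},{"translation": [-2.8,0.8,-0.1],"dr": [0,0,-0.015],"jaw": 4.5},{"translation": [-2.8,0.8,-0.1],"dr": [0,0,-0.015],"jaw": 4.5},{"translation": [-2.9,0.7,-0.1],"dr": [0,0,-0.015],"jaw": 4.5},{"translation": [-2.9,0.7,-0.1],"dr": [0,0,-0.015],"jaw": 4.5},{"translation": [-2.9,0.6,-0.1],"dr": [0,0,-0.015],"jaw": 4.5}]'

```text
clock: 6.45
tool_pos: [580.3, -9.1, 217.8]
ee_rot: [-180.0, 0.0, 78.5]
contact_force: [0.9, -0.2, -3.0]
width: 57.1
```

Request:
carry_out --moves '[{"translation": [-2.9,0.6,-0.1],"dr": [0,0,-0.015],"jaw": 4.5},{"translation": [-2.9,0.5,-0.1],"dr": [0,0,-0.015],"jaw": 4.5},{"translation": [-2.9,0.5,-0.1],"dr": [0,0,-0.015],"jaw": 4.5},{"translation": [-2.9,0.5,-0.1],"dr": [0,0,-0.015],"jaw": 4.5},{"translation": [-2.9,0.4,-0.1],"dr": [0,0,-0.015],"jaw": 4.5},{"translation": [-2.9,0.4,-0.1],"dr": [0,0,-0.015],"jaw": 4.5},{"translation": [-2.9,0.3,-0.1],"dr": [0,0,-0.015],"jaw": 4.5},{"translation": [-2.9,0.3,-0.1],"dr": [0,0,-0.015],"jaw": 4.5}]'

```text
clock: 7.45
tool_pos: [580.6, -243.7, 225.7]
ee_rot: [-179.9, -0.0, 85.4]
contact_force: [0.2, -0.4, -2.7]
width: 57.3
```

Request:
carry_out --moves '[{"translation": [0,0,1.5],"dr": [0,0,0],"jaw": 4.5},{"translation": [0,0,2.5],"dr": [0,0,0],"jaw": 4.5},{"translation": [0,0,2.5],"dr": [0,0,0],"jaw": 4.5},{"translation": [0,0,2.5],"dr": [0,0,0],"jaw": 4.5},{"translation": [0,0,2.5],"dr": [0,0,0],"jaw": 4.5},{"translation": [0,0,1.5],"dr": [0,0,0],"jaw": 4.5},{"translation": [0,0,0.5],"dr": [0,0,0],"jaw": 4.5},{"translation": [0,0,0],"dr": [0,0,0],"jaw": 4.5}]'

```text
clock: 8.45
tool_pos: [581.1, -242.7, 91.4]
ee_rot: [180.0, -0.0, 85.4]
contact_force: [-0.3, 0.3, -3.1]
width: 57.1
```

Run:
```python
from h import *
o=observe();p=o['tool_pos'];print(p,o['ee_rot'],o['contact_force'],o['torque'])
K=4;ims=[]
for n,(x,y,w,h) in(('top',(295,110,140,130)),('side',(255,150,60,130))):
    if n=='side': x,w=262,120
    s=snapshot(n);im=crop(s,x,y,w if n=='top' else 60,h,K) if 0 else crop(s,x,y,100 if n=='side' else 100,h,K)
    for b,c in((box(p[0],p[1],p[2]-7.5,150,58,-4.4),(0,255,0)),(box(p[0],p[1],p[2]+34.5,150,58,-4.4),(0,255,0)),(box(581.1,-242.8,29,180,90,-4.36),(255,255,0))):
        q=((proj(s,b)-[x,y])*K+1.5).round().astype(int);cv2.polylines(im,[q.reshape(-1,1,2)],True,c,1)
    ims.append(im)
cv2.imwrite('pics/c5.png',np.hstack(ims))
```

```text
[ 581.11142418 -242.7272737    91.40428081] [ 1.79998987e+02 -4.26813341e-03  8.53808137e+01] [-0.26321573  0.26042866 -3.06435723] [-0.03237074 -0.05213539 -0.00162133]
```

View pics/c5.png

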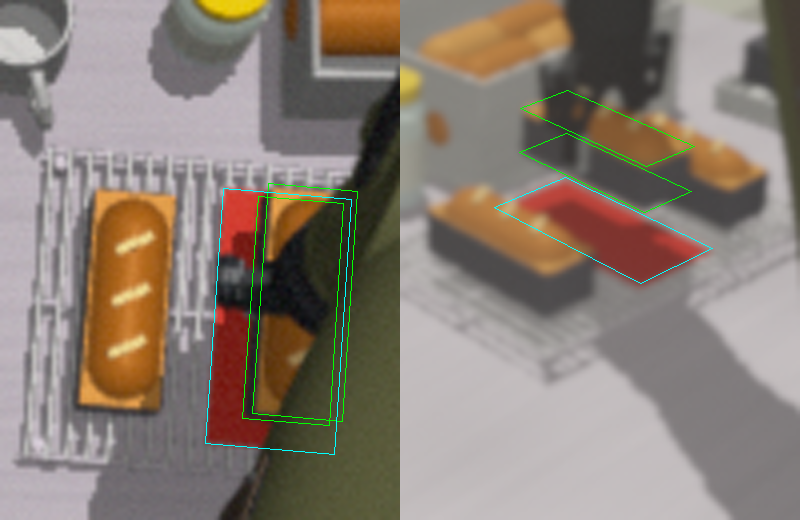

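Request:
carry_out --moves '[{"translation": [0,0,1.0],"dr": [0,0,0],"jaw": 4.5},{"translation": [0,0,1.0],"dr": [0,0,0],"jaw": 4.5},{"translation": [0,0,1.0],"dr": [0,0,0],"jaw": 4.5},{"translation": [0,0,0.8],"dr": [0,0,0],"jaw": 4.5},{"translation": [0,0,0.6],"dr": [0,0,0],"jaw": 4.5},{"translation": [0,0,0.4],"dr": [0,0,0],"jaw": 4.5},{"translation": [0,0,0.2],"dr": [0,0,0],"jaw": 4.5},{"translation": [0,0,0],"dr": [0,0,0],"jaw": 4.5}]'

```text
clock: 9.55
tool_pos: [581.1, -242.9, 41.4]
ee_rot: [180.0, 0.0, 85.4]
contact_force: [0.5, -0.0, -2.2]
width: 57.1
```

Request:
carry_out --moves '[{"translation": [0,0,0.1],"dr": [0,0,0],"jaw": 4.5},{"translation": [0,0,0.1],"dr": [0,0,0],"jaw": 4.5},{"translation": [0,0,0.1],"dr": [0,0,0],"jaw": 4.5},{"translation": [0,0,0],"dr": [0,0,0],"jaw": 4.5},{"translation": [0,0,0],"dr": [0,0,0],"jaw": 4.5},{"translation": [0,0,0],"dr": [0,0,0],"jaw": 4.5},{"translation": [0,0,0],"dr": [0,0,0],"jaw": 4.5},{"translation": [0,0,0],"dr": [0,0,0],"jaw": 4.5}]'

```text
clock: 10.55
tool_pos: [581.0, -242.9, 38.3]
ee_rot: [-180.0, 0.0, 85.4]
contact_force: [-0.1, -0.2, -4.0]
width: 57.2
```

Request:
carry_out --moves '[{"translation": [0,0,0.1],"dr": [0,0,0],"jaw": 4.5},{"translation": [0,0,0],"dr": [0,0,0],"jaw": 4.5},{"translation": [0,0,0],"dr": [0,0,0],"jaw": 4.5},{"translation": [0,0,0.05],"dr": [0,0,0],"jaw": 4.5},{"translation": [0,0,0],"dr": [0,0,0],"jaw": 4.5},{"translation": [0,0,0],"dr": [0,0,0],"jaw": 4.5},{"translation": [0,0,0],"dr": [0,0,0],"jaw": 4.5},{"translation": [0,0,0],"dr": [0,0,0],"jaw": 4.5}]'

```text
clock: 11.55
tool_pos: [581.1, -242.9, 37.3]
ee_rot: [180.0, 0.0, 85.4]
contact_force: [-2.0, 1.2, 5.8]
width: 57.2
```

Request:
carry_out --moves '[{"translation": [0,0,0],"dr": [0,0,0],"jaw": 5.8},{"translation": [0,0,0],"dr": [0,0,0],"jaw": 6.1},{"translation": [0,0,0],"dr": [0,0,0],"jaw": 6.5},{"translation": [0,0,0],"dr": [0,0,0],"jaw": 7.2},{"translation": [0,0,0],"dr": [0,0,0],"jaw": 7.5},{"translation": [0,0,0],"dr": [0,0,0],"jaw": 7.5},{"translation": [0,0,0],"dr": [0,0,0],"jaw": 7.5},{"translation": [0,0,-0.3],"dr": [0,0,0],"jaw": 7.5}]'

```text
clock: 12.55
tool_pos: [580.8, -242.8, 39.7]
ee_rot: [-180.0, -0.0, 85.4]
contact_force: [0.1, 0.1, -0.0]
width: 75.1
```

Request:
carry_out --moves '[{"translation": [0,0,-1.0],"dr": [0,0,0],"jaw": 7.5},{"translation": [0,0,-1.5],"dr": [0,0,0],"jaw": 7.5},{"translation": [0,0,-2.5],"dr": [0,0,0],"jaw": 7.5},{"translation": [0,0,-3.5],"dr": [0,0,0],"jaw": 7.5},{"translation": [0,0,-3.5],"dr": [0,0,0],"jaw": 7.5},{"translation": [0,0,-4.0],"dr": [0,0,0],"jaw": 7.5},{"translation": [0,0,-4.0],"dr": [0,0,0],"jaw": 8.5},{"translation": [0,0,0],"dr": [0,0,0],"jaw": 8.5}]'

```text
clock: 13.55
tool_pos: [583.2, -243.8, 245.2]
ee_rot: [179.6, 0.1, 85.4]
contact_force: [0.6, -0.6, -0.2]
width: 84.8
```

Run:
```python
from h import *
o=observe();print(o['tool_pos'],o['joint_pos'])
plan([581.8,225,250],160,16)
s=snapshot('side')
# cap blue and red mark/white stripe close view
cv2.imwrite('pics/c6.png',np.hstack([crop(s,170,205,75,75,6),crop(s,262,175,60,75,6)]))
print('cap pred',proj(s,[[581.8,225,150],[668,223,110]]))
```

```text
[ 583.21090012 -243.84167395  245.22013761] [-2.26903901e+01  2.08261565e+01  3.09544336e+00  7.17983537e+01
  9.27040114e-04 -1.80597841e+01]
[2.9, -0.2, -0.0] -0.081
[2.9, -0.0, -0.0] -0.081
[2.9, 0.2, -0.0] -0.081
[2.9, 0.5, -0.0] -0.081
[2.9, 0.7, -0.0] -0.081
[2.8, 0.9, -0.0] -0.081
[2.7, 1.1, -0.0] -0.081
[2.6, 1.4, -0.1] -0.081
[2.5, 1.6, -0.0] -0.081
[2.3, 1.8, -0.1] -0.081
[2.2, 1.9, -0.0] -0.081
[2.0, 2.1, -0.1] -0.081
[1.9, 2.3, -0.0] -0.081
[1.7, 2.4, -0.1] -0.081
[1.4, 2.5, -0.0] -0.081
[1.3, 2.7, -0.1] -0.081
end [581.6 225.4 250.2] 159.6
cap pred [[200.71918538 226.6220778 ]
 [184.41918376 227.36569136]]
```

View pics/c6.png

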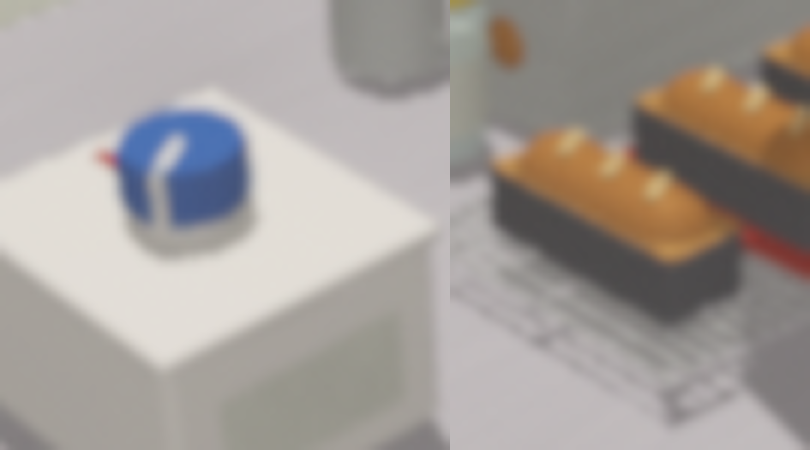

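Run:
```python
from h import *
s=snapshot('top');i=s['img'].astype(int)
cv2.imwrite('pics/c7.png',np.hstack([crop(s,165,150,55,60,7),crop(s,335,140,60,60,7)]))
m=((i[:,:,2]>i[:,:,0]+50)).astype(np.uint8);m[:140]=0;m[230:]=0;m[:,:150]=0;m[:,240:]=0
c=max(cv2.findContours(m,0,cv2.CHAIN_APPROX_NONE)[0],key=cv2.contourArea);h=cv2.convexHull(c)
print(ray(s,[cv2.minEnclosingCircle(h)[0]],150),cv2.minEnclosingCircle(h))
t=snapshot('side');a=ray(t,[(196.2,234.2),(200.5,228.8)],150);print(a,np.degrees(np.arctan2(*(a[0]-[581.8,225,0])[1::-1])))
```

```text
[[580.8464498  224.93804398 150.        ]] ((187.5, 182.0), 11.926960945129395)
[[559.56033224 256.36305257 150.        ]
 [573.20117511 232.17648862 150.        ]] 125.34060812397779
```

View pics/c7.png

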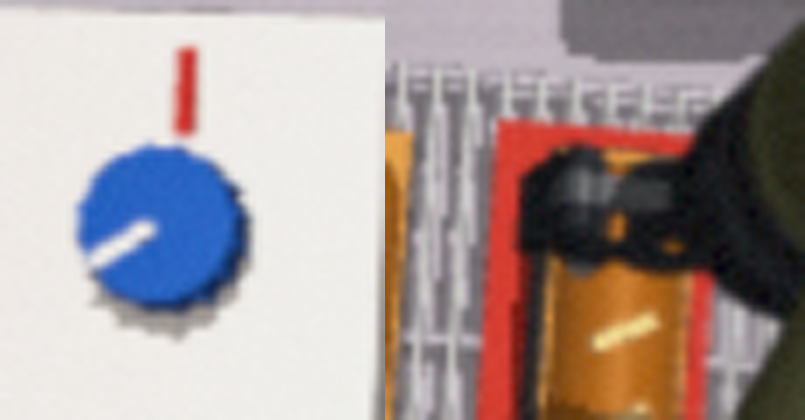

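The tin stands on the mat with red showing on both sides. The stripe points to about 119° from the cap centre at (157,228), and the red mark is at about −1°, so roughly 120° clockwise is needed.

Request:
carry_out --moves '[{"translation": [2.9,-0.2,0],"dr": [0,0,-0.081],"jaw": 8.5},{"translation": [2.9,0,0],"dr": [0,0,-0.081],"jaw": 8.5},{"translation": [2.9,0.2,0],"dr": [0,0,-0.081],"jaw": 8.5},{"translation": [2.9,0.5,0],"dr": [0,0,-0.081],"jaw": 8.5},{"translation": [2.9,0.7,0],"dr": [0,0,-0.081],"jaw": 8.5},{"translation": [2.8,0.9,0],"dr": [0,0,-0.081],"jaw": 8.5},{"translation": [2.7,1.1,0],"dr": [0,0,-0.081],"jaw": 8.5},{"translation": [2.6,1.4,-0.1],"dr": [0,0,-0.081],"jaw": 8.5}]'

```text
clock: 14.7
tool_pos: [579.2, -7.5, 239.2]
ee_rot: [-179.9, -0.1, 122.6]
contact_force: [0.2, 0.0, 0.1]
width: 85.0
```

Request:
carry_out --moves '[{"translation": [2.5,1.6,0],"dr": [0,0,-0.081],"jaw": 8.5},{"translation": [2.3,1.8,-0.1],"dr": [0,0,-0.081],"jaw": 8.5},{"translation": [2.2,1.9,0],"dr": [0,0,-0.081],"jaw": 8.5},{"translation": [2.0,2.1,-0.1],"dr": [0,0,-0.081],"jaw": 8.5},{"translation": [1.9,2.3,0],"dr": [0,0,-0.081],"jaw": 8.5},{"translation": [1.7,2.4,-0.1],"dr": [0,0,-0.081],"jaw": 8.5},{"translation": [1.4,2.5,0],"dr": [0,0,-0.081],"jaw": 8.5},{"translation": [1.3,2.7,-0.1],"dr": [0,0,-0.081],"jaw": 8.5}]'

```text
clock: 15.7
tool_pos: [578.3, 226.9, 243.1]
ee_rot: [-179.9, -0.1, 159.8]
contact_force: [0.2, 0.4, -0.8]
width: 84.8
```

Request:
carry_out --moves '[{"translation": [0,0,0],"dr": [0,0,0],"jaw": 8.5},{"translation": [0,0,2.0],"dr": [0,0,0],"jaw": 8.5},{"translation": [0,0,2.0],"dr": [0,0,0],"jaw": 8.5},{"translation": [0,0,2.0],"dr": [0,0,0],"jaw": 8.5},{"translation": [0,0,1.5],"dr": [0,0,0],"jaw": 8.5},{"translation": [0,0,1.0],"dr": [0,0,0],"jaw": 8.5},{"translation": [0,0,0],"dr": [0,0,0],"jaw": 8.5},{"translation": [0,0,0],"dr": [0,0,0],"jaw": 8.5}]'

```text
clock: 16.7
tool_pos: [579.8, 226.4, 160.5]
ee_rot: [180.0, 0.0, 159.6]
contact_force: [0.4, -0.9, 0.3]
width: 84.8
```

Request:
carry_out --moves '[{"translation": [-0.2,0,1.0],"dr": [0,0,0],"jaw": 8.5},{"translation": [0,0,1.2],"dr": [0,0,0],"jaw": 8.5},{"translation": [0,0,1.0],"dr": [0,0,0],"jaw": 8.5},{"translation": [0,0,0.7],"dr": [0,0,0],"jaw": 8.5},{"translation": [0,0,0.4],"dr": [0,0,0],"jaw": 8.5},{"translation": [0,0,0],"dr": [0,0,0],"jaw": 8.5},{"translation": [0,0,0],"dr": [0,0,0],"jaw": 8.5},{"translation": [0,0,0],"dr": [0,0,0],"jaw": 8.5}]'

```text
clock: 17.7
tool_pos: [581.5, 225.8, 117.2]
ee_rot: [180.0, 0.0, 159.6]
contact_force: [0.4, -0.0, 0.0]
width: 85.0
```

Request:
carry_out --moves '[{"translation": [0,0,0],"dr": [0,0,0],"jaw": 7.0},{"translation": [0,0,0],"dr": [0,0,0],"jaw": 6.5},{"translation": [0,0,0],"dr": [0,0,0],"jaw": 6.1},{"translation": [0,0,0],"dr": [0,0,0],"jaw": 5.7},{"translation": [0,0,0],"dr": [0,0,0],"jaw": 5.3},{"translation": [0,0,0],"dr": [0,0,0],"jaw": 5.0},{"translation": [0,0,0],"dr": [0,0,0],"jaw": 5.0},{"translation": [0,0,0],"dr": [0,0,0],"jaw": 5.0}]'

```text
clock: 18.7
tool_pos: [580.5, 226.0, 117.2]
ee_rot: [180.0, -0.1, 159.6]
contact_force: [-4.7, 0.1, 5.5]
width: 56.5
```

Request:
carry_out --moves '[{"translation": [0,0,0],"dr": [0,0,0.08],"jaw": 5.0},{"translation": [0,0,0],"dr": [0,0,0.12],"jaw": 5.0},{"translation": [0,0,0],"dr": [0,0,0.15],"jaw": 5.0},{"translation": [0,0,0],"dr": [0,0,0.15],"jaw": 5.0},{"translation": [0,0,0],"dr": [0,0,0.15],"jaw": 5.0},{"translation": [0,0,0],"dr": [0,0,0.15],"jaw": 5.0},{"translation": [0,0,0],"dr": [0,0,0.1],"jaw": 5.0},{"translation": [0,0,0],"dr": [0,0,0],"jaw": 5.0}]'

```text
clock: 19.7
tool_pos: [579.4, 227.1, 117.2]
ee_rot: [-179.9, -0.2, 108.1]
contact_force: [-7.6, 4.3, 6.8]
width: 56.7
```

Run:
```python
from h import *
o=observe();print(o['contact_force'],o['torque'],o['ee_rot'],o['joint_pos'][5])
```

```text
[-7.59190219  4.30997608  6.78922388] [ 0.81230301  1.46961283 -0.11104025] [-179.89033235   -0.2129319   108.07260567] 3.21720079802461
```

Request:
carry_out --moves '[{"translation": [0.15,-0.12,0],"dr": [0,0,0.08],"jaw": 5.0},{"translation": [0,0,0],"dr": [0,0,0.15],"jaw": 5.0},{"translation": [0,0,0],"dr": [0,0,0.15],"jaw": 5.0},{"translation": [0,0,0],"dr": [0,0,0.15],"jaw": 5.0},{"translation": [0,0,0],"dr": [0,0,0.15],"jaw": 5.0},{"translation": [0,0,0],"dr": [0,0,0.15],"jaw": 5.0},{"translation": [0,0,0],"dr": [0,0,0.1],"jaw": 5.0},{"translation": [0,0,0],"dr": [0,0,0.05],"jaw": 5.0}]'

```text
clock: 20.7
tool_pos: [579.7, 228.8, 117.3]
ee_rot: [-179.9, -0.2, 51.9]
contact_force: [-2.1, 6.1, 2.3]
width: 56.5
```

Run:
```python
from h import *
o=observe();print(o['contact_force'],o['torque'],o['ee_rot'],o['joint_pos'][5])
```

```text
[-2.05743746  6.12315587  2.28174101] [1.18990789 0.28550514 0.14896174] [-179.86825505   -0.18769035   51.87629693] 59.55424215723015
```

Request:
carry_out --moves '[{"translation": [0,0,0],"dr": [0,0,0.04],"jaw": 5.0},{"translation": [0,0,0],"dr": [0,0,0.04],"jaw": 5.0},{"translation": [0,0,0],"dr": [0,0,0.04],"jaw": 5.0},{"translation": [0,0,0],"dr": [0,0,0.04],"jaw": 5.0},{"translation": [0,0,0],"dr": [0,0,0.04],"jaw": 5.0},{"translation": [0,0,0],"dr": [0,0,0.02],"jaw": 5.0},{"translation": [0,0,0],"dr": [0,0,0.02],"jaw": 5.0},{"translation": [0,0,0],"dr": [0,0,0],"jaw": 5.0}]'

```text
clock: 21.7
tool_pos: [580.0, 229.2, 117.3]
ee_rot: [-179.8, -0.2, 38.2]
contact_force: [-1.5, 6.7, 1.5]
width: 56.4
```

Run:
```python
from h import *
o=observe();print(o['contact_force'],o['torque'],o['ee_rot'],o['joint_pos'][5])
```

```text
[-1.54325503  6.69105426  1.49681533] [ 1.36449577  0.15606671 -0.06841458] [-179.82093089   -0.19733086   38.21710107] 73.22149117440134
```

Request:
carry_out --moves '[{"translation": [0,0,0],"dr": [0,0,0.03],"jaw": 5.0},{"translation": [0,0,0],"dr": [0,0,0.03],"jaw": 5.0},{"translation": [0,0,0],"dr": [0,0,0.03],"jaw": 5.0},{"translation": [0,0,0],"dr": [0,0,0.03],"jaw": 5.0},{"translation": [0,0,0],"dr": [0,0,0.03],"jaw": 5.0},{"translation": [0,0,0],"dr": [0,0,0],"jaw": 5.0},{"translation": [0,0,0],"dr": [0,0,0],"jaw": 5.0},{"translation": [0,0,0],"dr": [0,0,0],"jaw": 5.0}]'

```text
clock: 22.7
tool_pos: [581.2, 227.5, 117.3]
ee_rot: [180.0, -0.2, 29.7]
contact_force: [3.7, 3.4, -0.6]
width: 56.3
```

Run:
```python
from h import *
o=observe();print(o['contact_force'],o['torque'],o['ee_rot'],o['joint_pos'][5])
s=snapshot('side');cv2.imwrite('pics/c8.png',crop(s,165,190,80,80,6))
```

```text
[ 3.74812442  3.37608389 -0.57214012] [ 0.50460856 -0.91556394  1.74040861] [179.96799661  -0.18651504  29.67197402] 81.70875521844006
```

View pics/c8.png

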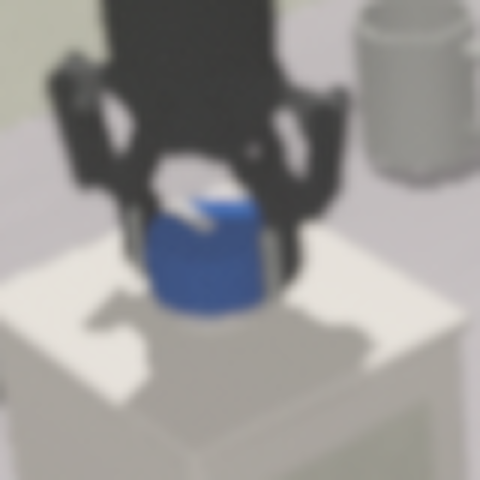

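The z torque rose to 1.7 N m, so the cap is at its hard stop. I'll release it and back away.

Request:
carry_out --moves '[{"translation": [0,0,0],"dr": [0,0,0],"jaw": 6.0},{"translation": [0,0,0],"dr": [0,0,0],"jaw": 6.8},{"translation": [0,0,0],"dr": [0,0,0],"jaw": 7.6},{"translation": [0,0,0],"dr": [0,0,0],"jaw": 8.5},{"translation": [0,0,0],"dr": [0,0,0],"jaw": 8.5},{"translation": [0,0,0],"dr": [0,0,0],"jaw": 8.5},{"translation": [0,0,-0.5],"dr": [0,0,0],"jaw": 8.5},{"translation": [0,0,-1.5],"dr": [0,0,0],"jaw": 8.5}]'

```text
clock: 23.75
tool_pos: [579.0, 226.5, 136.8]
ee_rot: [-180.0, 0.1, 29.6]
contact_force: [0.1, -0.6, 0.7]
width: 85.1
```

Request:
carry_out --moves '[{"translation": [0,0,-3],"dr": [0,0,0],"jaw": 8.5},{"translation": [0,0,-4],"dr": [0,0,0],"jaw": 8.5},{"translation": [0,0,-4],"dr": [0,0,0],"jaw": 8.5},{"translation": [-3,4,0],"dr": [0,0,0],"jaw": 8.5},{"translation": [-3,4,0],"dr": [0,0,0],"jaw": 8.5},{"translation": [-3,4,0],"dr": [0,0,0],"jaw": 8.5},{"translation": [-3,4,0],"dr": [0,0,0],"jaw": 8.5},{"translation": [0,0,0],"dr": [0,0,0],"jaw": 8.5}]'

```text
clock: 24.75
tool_pos: [554.0, 25.5, 248.3]
ee_rot: [179.9, -0.1, 29.3]
contact_force: [0.1, 0.0, -0.3]
width: 84.9
```

Run:
```python
from h import *
o=observe();print(o['tool_pos'],o['contact_force'])
s=snapshot('top')
b=cv2.cvtColor(s['img'],cv2.COLOR_RGB2BGR)
cv2.imwrite('pics/c9.png',np.hstack([crop(s,165,140,55,75,7),crop(s,335,140,55,75,7)])); cv2.imwrite('pics/top9.png',b)
```

```text
[554.00766304  25.47289642 248.29818883] [ 0.14577423  0.0246836  -0.28223443]
```

View pics/c9.png

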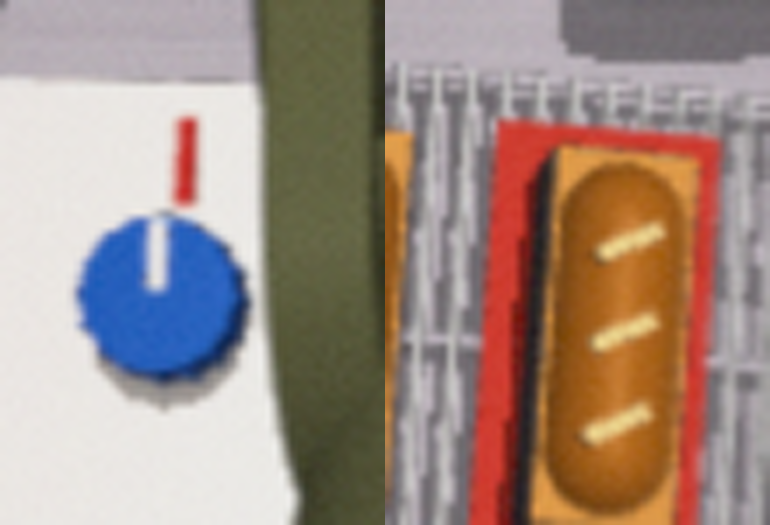

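The stripe now lines up with the red mark, the offset being parallax, and the tin lies lengthwise inside the mat. I'll compare the bystanders' pixels against the first picture, then hand in.

Run:
```python
from h import *
from rig import finish_job
a=cv2.imread('pics/top0.png').astype(int);b=cv2.imread('pics/top9.png').astype(int);d=abs(a-b).max(2)
for n,(x0,y0,x1,y1) in dict(tin_b=(312,154,342,218),tin_c=(392,160,422,224),jug=(285,100,318,145),jar=(335,90,366,130),brush=(180,115,225,140),roll=(118,290,175,325)).items(): print(n,(d[y0:y1,x0:x1]>50).mean().round(3))
s=snapshot('side');a=cv2.imread('pics/side0.png').astype(int);d=abs(a-crop(s,0,0,560,420,1).astype(int)).max(2);print('side tin_b/c,jug,jar',[(d[y0:y1,x0:x1]>50).mean().round(3) for x0,y0,x1,y1 in((266,195,312,228),(312,178,356,206),(220,186,252,222),(248,165,272,205))])
print(finish_job())
```

```text
tin_b 0.0
tin_c 0.0
jug 0.062
jar 0.0
brush 0.428
roll 0.0
side tin_b/c,jug,jar [np.float64(0.129), np.float64(0.162), np.float64(0.0), np.float64(0.0)]
the job is handed in; nothing more can be done
None
```

View pics/top9.png

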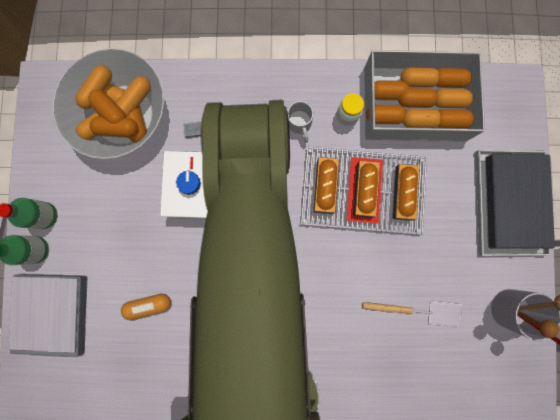

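The job is done and handed in at about 25 s on the robot's clock. I lifted the tin level off the cap and set it down lengthwise on the mat, touching down at about 6–9 N. I then turned the cap about 120° clockwise until it stopped, released it and backed off.

**Last checks**
- **Tin:** the final top picture shows it upright and wholly on the mat, at about pixel (367,188), with red showing all round.
- **Cap:** the white stripe points at the red mark, and the torque jumped to 1.7 N m at the hard stop.
- **Other objects:** the top-view comparison with the first picture showed no change for the two other tins, the jar and the roll. The final picture shows the spatula where it was.
- **Checks that disagreed:** the brush (43% of its pixels) and the jug (6%) differed in the top view because the arm covers or shades them. The areas around the two rack tins differed 13–16% in the side view, which I put down to the newly placed tin and the arm.
- **Not fully seen:** most of the brush is hidden behind the arm. Its visible end, at pixel (192,129), is where it was.

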